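# Open the slide case by its hidden catch

## Task

Open the grey microscope-slide case. One of the six steel plates along its top front edge hides the catch: slide a fingertip lightly along the edge until it sinks in, press it down until the tray springs out, then draw the tray fully out by its handle and let go. Be gentle with the edge strip (never more than about 25 N on it) and leave everything else on the bench where it is.

Things in the scene. Friction and masses are not known exactly. Their poses are not given: they have to be found in the camera images.
- case: grey metal slide case fixed to the bench, 170 mm deep (x), 280 wide (y); origin under its centre at bench height; x level to its rear, y to its left, z up; all the other axes here are these. Its tray comes out to -x. Rear part of the top is 95 mm above the bench; the steel edge strip in front, 44 mm wide in x (x -85 to -41 mm), lies 10 mm lower, level, 85 mm above the bench
- strip_mid (a point): middle of the strip's top face, 63 mm in front of the case's centre. Six like plates, 44 x 39.4 mm, flush, 40 mm apart, are centred at y = -100, -60, -20, 20, 60, 100 mm from it; past them fixed flush ends. Five are blocked. One, different each time and not seen (rarely two neighbours), sinks and leaves a recess 40 mm long in y between its neighbours' side walls
- strip: the strip with its six plates, which must not be pressed harder than about 25 N; origin as the case's. On a rubber bed, it gives 1 mm per 6 N as a whole. The loose plate starts to sink at 1.5 N and is 6 mm down at 2 N; there its foot meets the catch, and in all about 6.5 N starts the catch and 10 N has it 4 mm down (plate 10 mm below flush), where the tray is let go; hard stop 14 mm below flush
- catch (a joint): how far the hidden catch is pressed down, m: 0 at rest, lets the tray go at 0.004, stop at 0.008; catch and plate spring back up when left
- tray (a joint): how far the tray is out, m: 0 shut and latched, 0.09 fully out; let go by the catch, a spring kicks it out by 0.03 or more; from there it slides with about 1 N of friction and stays where left
- handle (a point): middle of the tray's round steel bar handle, 110 mm long along y, 11 mm thick, held by posts near its ends; 50 mm above the bench (35 mm below the strip's top), 45 mm in front of the tray's front panel, whose top is 68 mm above the bench; moves with the tray
- dish: bystander: closed glass culture dish, 80 mm across, 15 mm high, lying on the raised rear part of the case; origin under its centre
- lens: bystander: microscope objective standing on end beside the case's right-hand (-y) side, 33 mm across, 48 mm high; origin under its centre
- mailer: bystander: flat white plastic slide mailer, 85 x 32 x 18 mm, lying beside the case's left-hand (+y) side; origin under its centre
- rack: bystander: aluminium tube rack, 70 x 130 x 70 mm with clear tubes 34 mm above it; origin under its centre
- reagent: bystander: amber glass bottle, 56 mm across, 110 mm high; origin under its centre
- adapter: bystander: black power brick, 125 x 55 x 34 mm; origin under its centre
- mug: bystander: white mug, 80 mm across, 90 mm high; origin under its centre
- pipette: bystander: grey and white hand pipette lying down, 250 mm long along its x; origin under its middle

How it is judged (in metres and radians):
On the way, in this order (a step that is already met when the one before it is completed fails the run):
1. the hidden catch is pressed (value of joint catch above 0.002 m).
2. the tray has sprung out (value of joint tray above 0.02 m), for 0.1 s.
At the end, for the whole second after the job is handed in: the tray is drawn out by more than 80 mm of its 90 mm and at rest, and the catch has sprung back (less than 1 mm down) (value of joint tray above 0.08 m and velocity of joint tray between -0.01 and 0.01 m/s and value of joint catch below 0.001 m); the robot touches nothing.
It fails at once if the edge strip or one of its plates is pressed with more than 25 N (contact force between the fingers and strip above 25 N).
It fails at once if a bystander (dish, lens, mailer, rack, bottle, adapter, mug or pipette) is moved by more than 30 mm (distance of any of dish, lens, mailer, rack, reagent, adapter, mug, pipette from where it was at the start of the episode above 0.03 m).
It also fails if it takes over 72 s, if anything falls off the work surface, if the arm or the gripper's body presses on something with over 40 N, if the wrist force passes 120 N, or if a joint passes its speed limit or range.

## Robot

A 6-joint arm with a two-finger parallel gripper is mounted at the origin on the work surface. World frame = base frame: x ahead of the robot, y to its left, z up, the work surface at z = 0. Lengths are in m, angles in degrees, forces in N, time in s.
With the tool pointing down it reaches from about 0.35 to 0.875 m from the base axis. Payload 4.2 kg.
Tool frame: the origin (TCP) lies midway between the tips of the shut fingers; the grasp point (between the pads) lies 19 mm behind it; z points along the fingers, y is the direction in which the jaws open and shut (so a half turn about z gives the same grasp; the last joint's range is limited). The gripper opens to 87 mm and grips with 3 to 60 N. Pads are 19 mm wide; open, the fingers measure 117 mm over their backs; the gripper's body (75 mm by 190 mm) begins 51 mm behind the grasp point.
Start: joints at [-48.438, 22.042, 0.453, 0, -68.411, -14.817], TCP at [0.281, -0.558, 0.223] pointing down, gripper open.
Joint ranges: [-179.83, 179.83], [-69.29, 118.12], [-61.27, 80.66], [-181.25, 117.63], [-171.15, -9.14], [-177.46, 177.46]. Speed limits (degrees/s): [159.86, 159.86, 180, 180, 180, 180].

## Interface

Orientations are given as a 3x3 rotation matrix whose columns are the frame's x, y, z axes.
In Python, from station import r gives the robot as it stands.
- The arm moves only by the tool play_rows, never from a script. Its argument "commands" is a list that holds one entry, the list of rows, each a list of 7 numbers: the shift along the world's x, y, z in m, then the turn, a rotation vector about the world's x, y, z in rad, then the closure, from 0 (fully open) to 1 (shut). A call has 1 to 5 rows; each row is the pose to reach, as a shift and turn from the pose commanded when the call began; what a row does not reach only later rows make up. A row lasts 1/10 s, in which the tool goes at most 50 mm and 8.59 degrees, less where a joint would pass 70% of its speed; a pose out of reach is approached as far as the arm can. A call with a gripper value outside its range is refused whole. The fingers move at their own pace and stop on an object; the grip force is fixed at half the most. Time passes only in rows, so rows that repeat a pose let the fingers close. It gives the time, the measured TCP pose, the force and the opening at its end, in the units of the state.
- r.sense(): the state, without advancing time (a new reading comes with each control period).
- r.capture(name): name is "scene" or "top" or "wrist"; returns a dict with "image" (420x560x3 uint8, red, green, blue), "range_z" (420x560 float32, m along the optical axis (not along the pixel's ray), 0 where there is no reading), "intrinsics" (3x3 intrinsics, pixels), "k1" (the pictures are not rectified: a ray, as slopes to the right and down, at radius r is drawn at 1 + k1 r^2 times it, then the intrinsics apply), "extrinsics" (4x4, takes a point from camera to world coordinates); the wrist camera has in their place "mount" (4x4, takes a point from camera to tool coordinates, whose origin is the TCP and whose axes are the flange's). Camera axes: x right, y up, looking along -z (the intrinsics and any distortion apply to the point x, -y, -z); pixel columns grow to the right and rows downward; lengths in m; the calibration is good to about 2 mm. A picture is of the moment at which its call begins: read the wrist's pose just before it.
- r.finish_job(): hands the job in, once; it reports no verdict.
The state is a dict: "time_s": time; "joints": joint angles; "joint_velocities": joint speeds; "effort": joint torques, N m; "tcp_pos": TCP position; "ee_rot": TCP orientation; "wrist_force": force on the tool from outside, world axes, zero at the start; "moment": the same for the moment, N m; "gripper_width": opening from 0.0 (shut) to 1.0 (fully open).
Only numpy, scipy, OpenCV 4.12 (cv2) and the standard library are available. Lean on these libraries where they do the work, as an engineer would, in place of code of your own. Each camera call takes 0.05 s, during which the arm holds its last target. There are 200 camera calls.

## Working session

There is one attempt and no reset: what is moved stays moved. The work goes in short steps, Python scripts to look and compute and a tool call to move; the robot and the scene stay as the last step left them, time stands still between calls to the robot, and variables do not carry over. Pictures are saved under pics/ and viewed, about 8 in all and at most 12, crops included, and the job is handed in when it is done.

Besides the shell and the picture viewer there is one more tool, called after "Call:" by a JSON object that holds its "fn" and its "kwargs". play_rows: Moves the arm, as the interface text tells. Its arguments: {"type":"object","properties":{"commands":{"type":"array","items":{"type":"array","items":{"type":"array","items":{"type":"number"}}}}},"required":["commands"]}

```bash
ls; mkdir -p pics
cat > h.py <<'E'
import numpy as np, cv2
from station import r
def cap(n,f=None):
    s=r.sense(); c=r.capture(n)
    if n=="wrist":
        T=np.eye(4);T[:3,:3]=np.array(s["ee_rot"]);T[:3,3]=s["tcp_pos"];c["T"]=T@np.array(c["mount"])
    else: c["T"]=np.array(c["extrinsics"])
    if f: cv2.imwrite("pics/"+f,c["image"][:,:,::-1])
    return c
def rays(c,px):
    px=np.asarray(px,float).reshape(-1,1,2);k=c["k1"]
    u=cv2.undistortPoints(px,np.array(c["intrinsics"],float),np.array([k,0,0,0,0.]))[:,0]
    d=np.c_[u[:,0],-u[:,1],-np.ones(len(u))]
    return c["T"][:3,3],d@c["T"][:3,:3].T
def onplane(c,px,z):
    o,d=rays(c,px);return o+d*((z-o[2])/d[:,2])[:,None]
def cloud(c):
    h,w=c["range_z"].shape;g=np.stack(np.meshgrid(np.arange(w),np.arange(h)),-1).reshape(-1,2)
    o,d=rays(c,g);return (o+d*c["range_z"].reshape(-1,1)).reshape(h,w,3)
def proj(c,P):
    p=(np.atleast_2d(P)-c["T"][:3,3])@c["T"][:3,:3]
    return cv2.projectPoints(np.c_[p[:,0],-p[:,1],-p[:,2]],np.zeros(3),np.zeros(3),np.array(c["intrinsics"],float),np.array([c["k1"],0,0,0,0.]))[0][:,0]
E
python3 - <<'E'
from h import *
import pickle
a=cap("top","top.png");b=cap("scene","scene.png")
pickle.dump((a,b),open("c.pkl","wb"))
print(a["T"],b["T"],r.sense())
cv2.imwrite("pics/both.png",cv2.resize(np.vstack([a["image"],b["image"]])[:,:,::-1],None,fx=.7,fy=.7))
P=cloud(a);
for u in range(0,560,40): print([tuple(P[v,u].round(2)) for v in range(20,420,80)])
E
```

```text
pics
[[ 0.00188221  0.99873365 -0.05027486  0.51463036]
 [-0.99998679  0.00163933 -0.0048719   0.00465678]
 [-0.00478332  0.05028337  0.99872354  1.20790274]
 [ 0.          0.          0.          1.        ]] [[ 0.38691334 -0.69912946  0.60126207  1.1933741 ]
 [ 0.9219166   0.30684837 -0.23646111 -0.23034022]
 [-0.01917936  0.64580344  0.76326278  0.91147635]
 [ 0.          0.          0.          1.        ]] {'time_s': 0.1, 'joints': array([-4.84378378e+01,  2.20862693e+01,  3.90039739e-01, -2.36133696e-02,
       -6.84097491e+01, -1.48163726e+01]), 'joint_velocities': array([-0.00725804, -0.03756763,  0.08172354,  0.04587621,  0.08272871,
       -0.02224219]), 'effort': array([-8.90964984e-04, -3.91687918e+01,  1.87934089e+01,  4.23188388e+00,
        1.34612177e-02, -7.98844280e-05]), 'tcp_pos': array([ 0.2810542 , -0.55767192,  0.2215909 ]), 'ee_rot': array([[-8.93080365e-01, -4.49896184e-01, -9.40378878e-04],
       [-4.49897155e-01,  8.93078869e-01,  1.63820990e-03],
       [ 1.02808120e-04,  1.88612688e-03, -9.99998216e-01]]), 'wrist_force': array([-0.93416742, -0.7611526 , 
[... 3342 characters left out ...]
49), np.float64(0.0)), (np.float64(0.44), np.float64(-0.47), np.float64(0.03)), (np.float64(0.2), np.float64(-0.48), np.float64(-0.0))]
[(np.float64(1.6), np.float64(-1.01), np.float64(-0.76)), (np.float64(0.93), np.float64(-0.61), np.float64(-0.0)), (np.float64(0.68), np.float64(-0.61), np.float64(-0.0)), (np.float64(0.44), np.float64(-0.6), np.float64(0.0)), (np.float64(0.2), np.float64(-0.6), np.float64(0.0))]
[(np.float64(1.59), np.float64(-1.2), np.float64(-0.75)), (np.float64(0.93), np.float64(-0.73), np.float64(0.0)), (np.float64(0.68), np.float64(-0.73), np.float64(-0.0)), (np.float64(0.44), np.float64(-0.72), np.float64(-0.0)), (np.float64(0.36), np.float64(-0.36), np.float64(0.6))]
```

View pics/top.png

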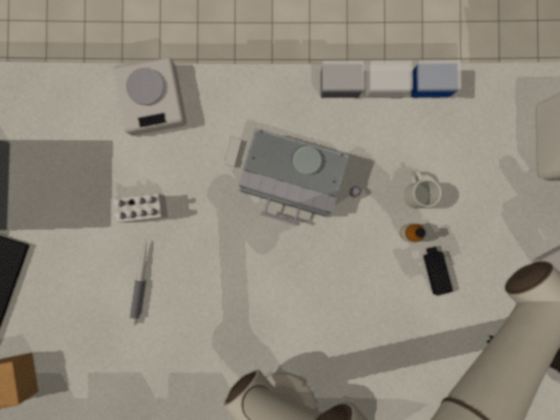

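View pics/scene.png

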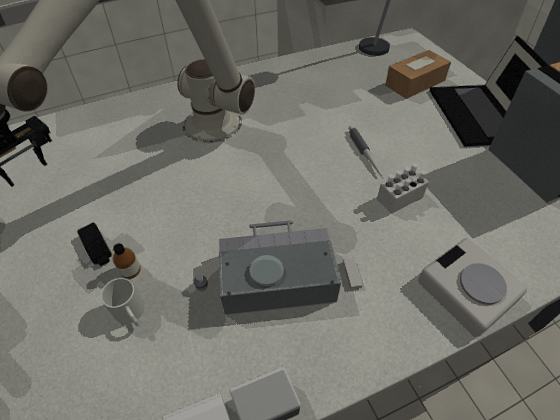

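The case is at about (297,172) in the top view, with its handle toward the robot at about (288,210). The dish is at (308,160), the lens at (355,190) and the mailer at (233,150). Next I'll fit the case by its height.

Run:
```python
from h import *
import pickle
a,b=pickle.load(open("c.pkl","rb"))
for n,c in (("top",a),("scene",b)):
    P=cloud(c);roi=(abs(P[...,0]-.65)<.2)&(abs(P[...,1]+.02)<.25)
    def rect(m,l):
        m=cv2.morphologyEx(m.astype(np.uint8),cv2.MORPH_OPEN,np.ones((3,3)))
        k,lab,st,_=cv2.connectedComponentsWithStats(m);i=1+np.argmax(st[1:,4]);q=P[lab==i]
        R=cv2.minAreaRect((q[:,:2]*1000).astype(np.float32));print(n,l,R,len(q),"z",np.median(q[:,2]).round(4));return q
    z=P[...,2]
    rect(roi&(z>.075)&(z<.105),"case");rect(roi&(z>.078)&(z<.0905),"strip")
    rect(roi&(z>.0905)&(z<.1),"rear")
    rect(roi&(z>.1)&(z<.12),"dish")
    rect(roi&(z>.03)&(z<.06),"mid")
    im=c["image"]
    # zoom
    k=proj(c,[.66,-.03,.08])[0].astype(int)
    cr=im[max(0,k[1]-75):k[1]+75,k[0]-100:k[0]+100]
    cv2.imwrite(f"pics/z{n}.png",cv2.resize(cr[:,:,::-1],None,fx=4,fy=4,interpolation=cv2.INTER_CUBIC));print(k)
```

```text
top case ((697.8618774414062, -34.22467041015625), (280.0401611328125, 170.34266662597656), 73.50718688964844) 5096 z 0.0928
top strip ((637.8579711914062, -16.672683715820312), (279.60760498046875, 46.20273971557617), 73.28585052490234) 1461 z 0.084
top rear ((719.814453125, -40.68421936035156), (279.90301513671875, 124.54421997070312), 73.4704360961914) 3161 z 0.0942
top dish ((721.8927612304688, -71.24455261230469), (77.67347717285156, 76.65036010742188), 0.6087073087692261) 621 z 0.1091
top mid ((565.8442993164062, 4.9639892578125), (117.22526550292969, 20.42313003540039), 73.61610412597656) 163 z 0.0533
[291 183]
scene case ((697.6624755859375, -34.96296691894531), (281.4991455078125, 176.07540893554688), 73.79342651367188) 6211 z 0.094
scene strip ((634.4725952148438, -16.204940795898438), (280.799560546875, 44.63284683227539), 73.65711212158203) 1393 z 0.085
scene rear ((719.9067993164062, -42.33894348144531), (279.7215576171875, 128.0845184326172), 73.84823608398438) 4406 z 0.0948
scene dish ((724.6901245117188, -72.99185180664062), (78.02458190917969, 78.62423706054688), 16.990253448486328) 813 z 0.1098
scene mid ((779.5023803710938, -59.69587707519531), (278.8524475097656, 5.455803871154785), 73.63428497314453) 605 z 0.0451
[272 249]
```

View pics/ztop.png

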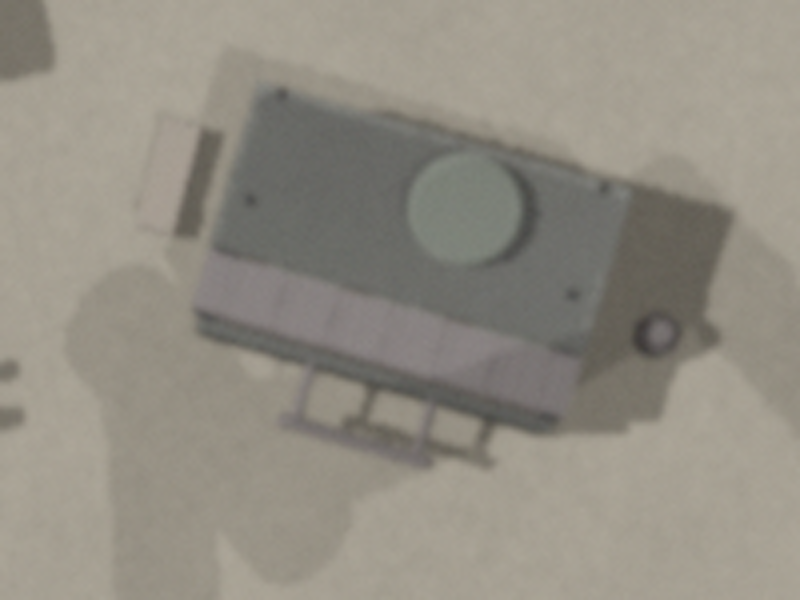

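View pics/zscene.png

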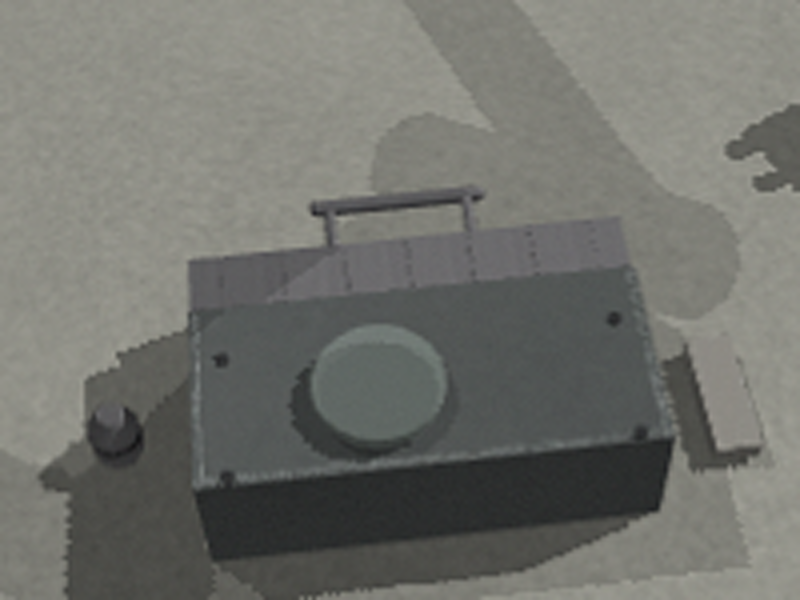

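Both views agree. The case centre is at (0.698, -0.034) with its x axis at -16.4°. The strip middle is (0.637, -0.016), top at about 0.085, and the handle is near (0.571, 0.003). I'll bring the shut fingers above the -100 mm plate, with the tool's y axis along the case's x. The same orientation suits the handle grasp later.

Call:
{"fn": "play_rows", "kwargs": {"commands": [[[0.025, 0.034, 0, 0, 0, 0.14, 1], [0.05, 0.069, 0, 0, 0, 0.28, 1], [0.075, 0.103, 0, 0, 0, 0.42, 1], [0.1, 0.138, 0, 0, 0, 0.56, 1], [0.125, 0.172, 0, 0, 0, 0.7, 1]]]}}

```text
time_s: 0.6
tcp_pos: [0.4068, -0.3844, 0.2222]
ee_rot: [[-0.388, -0.922, -0.001], [-0.922, 0.388, 0.001], [-0.0, 0.001, -1.0]]
wrist_force: [0.6, 0.4, 0.1]
gripper_width: 0.634
```

Call:
{"fn": "play_rows", "kwargs": {"commands": [[[0.025, 0.034, 0, 0, 0, 0.119, 1], [0.05, 0.069, 0, 0, 0, 0.119, 1], [0.075, 0.103, 0, 0, 0, 0.119, 1], [0.1, 0.138, 0, 0, 0, 0.119, 1], [0.125, 0.172, 0, 0, 0, 0.119, 1]]]}}

```text
time_s: 1.1
tcp_pos: [0.5318, -0.2123, 0.2222]
ee_rot: [[-0.281, -0.96, -0.001], [-0.96, 0.281, 0.0], [-0.0, 0.001, -1.0]]
wrist_force: [0.8, -1.1, 0.2]
gripper_width: 0.172
```

Call:
{"fn": "play_rows", "kwargs": {"commands": [[[0.025, 0.034, -0.02, 0, 0, 0, 1], [0.05, 0.068, -0.05, 0, 0, 0, 1], [0.076, 0.102, -0.08, 0, 0, 0, 1], [0.076, 0.102, -0.1, 0, 0, 0, 1], [0.076, 0.102, -0.1, 0, 0, 0, 1]]]}}

```text
time_s: 1.6
tcp_pos: [0.605, -0.1107, 0.118]
ee_rot: [[-0.28, -0.96, -0.009], [-0.96, 0.28, 0.0], [0.002, 0.009, -1.0]]
wrist_force: [-0.6, 0.4, -0.5]
gripper_width: 0.005
```

Run:
```python
from h import *
s=r.sense();print({k:np.round(s[k],4) for k in("time_s","tcp_pos","ee_rot","wrist_force","gripper_width")})
c=cap("wrist","w1.png")
ey=np.array([.2823,.9593,0]);ex=np.array([.9593,-.2823,0]);C=np.array([.6978,-.0345,0])
im=c["image"][:,:,::-1].copy()
for y in np.arange(-.12,.121,.04):
    for x in(-.085,-.041):
        u=proj(c,C+ex*x+ey*y+[0,0,.085])[0]
        if 0<u[0]<560 and 0<u[1]<420: cv2.circle(im,tuple(int(t) for t in u),3,(0,0,255),-1)
cv2.imwrite("pics/w1.png",im)
```

```text
{'time_s': np.float64(1.6), 'tcp_pos': array([ 0.605 , -0.1107,  0.118 ]), 'ee_rot': array([[-2.799e-01, -9.600e-01, -9.400e-03],
       [-9.600e-01,  2.799e-01,  4.000e-04],
       [ 2.200e-03,  9.100e-03, -1.000e+00]]), 'wrist_force': array([-0.63  ,  0.4066, -0.5239]), 'gripper_width': np.float64(0.005)}
```

View pics/w1.png

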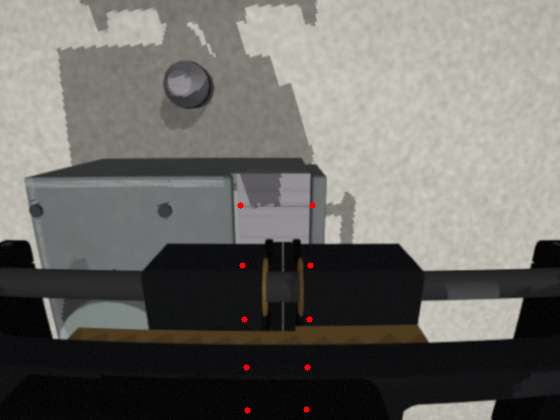

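The projected dots fall on the strip's plate lines: the corner at (240,206)/(312,206) matches the line at row 206. The model is right to about 2 mm, so I'll go down.

Call:
{"fn": "play_rows", "kwargs": {"commands": [[[0, 0, -0.015, 0, 0, 0, 1], [0, 0, -0.03, 0, 0, 0, 1], [0, 0, -0.03, 0, 0, 0, 1], [0, 0, -0.03, 0, 0, 0, 1], [0, 0, -0.03, 0, 0, 0, 1]]]}}

```text
time_s: 2.15
tcp_pos: [0.6081, -0.1127, 0.0944]
ee_rot: [[-0.282, -0.96, 0.003], [-0.96, 0.282, -0.0], [-0.001, -0.003, -1.0]]
wrist_force: [-0.3, -0.0, 0.9]
gripper_width: 0.003
```

Call:
{"fn": "play_rows", "kwargs": {"commands": [[[0, 0, -0.001, 0, 0, 0, 1], [0, 0, -0.002, 0, 0, 0, 1], [0, 0, -0.003, 0, 0, 0, 1], [0, 0, -0.004, 0, 0, 0, 1], [0, 0, -0.004, 0, 0, 0, 1]]]}}

```text
time_s: 2.65
tcp_pos: [0.6071, -0.1121, 0.0883]
ee_rot: [[-0.281, -0.96, -0.001], [-0.96, 0.281, -0.0], [0.0, 0.001, -1.0]]
wrist_force: [0.4, 0.6, -0.5]
gripper_width: 0.011
```

Call:
{"fn": "play_rows", "kwargs": {"commands": [[[0, 0, -0.001, 0, 0, 0, 1], [0, 0, -0.002, 0, 0, 0, 1], [0, 0, -0.002, 0, 0, 0, 1], [0, 0, -0.002, 0, 0, 0, 1]]]}}

```text
time_s: 3.05
tcp_pos: [0.6073, -0.1121, 0.0865]
ee_rot: [[-0.281, -0.96, -0.0], [-0.96, 0.281, -0.0], [0.0, 0.0, -1.0]]
wrist_force: [-0.0, 0.2, -0.3]
gripper_width: 0.005
```

Call:
{"fn": "play_rows", "kwargs": {"commands": [[[0, 0, -0.001, 0, 0, 0, 1], [0, 0, -0.001, 0, 0, 0, 1], [0, 0, -0.001, 0, 0, 0, 1]]]}}

```text
time_s: 3.35
tcp_pos: [0.6073, -0.1121, 0.0855]
ee_rot: [[-0.281, -0.96, -0.0], [-0.96, 0.281, 0.0], [-0.0, 0.0, -1.0]]
wrist_force: [-0.4, 0.2, -0.5]
gripper_width: 0.005
```

Call:
{"fn": "play_rows", "kwargs": {"commands": [[[0, 0, -0.001, 0, 0, 0, 1], [0, 0, -0.001, 0, 0, 0, 1], [0, 0, -0.001, 0, 0, 0, 1]]]}}

```text
time_s: 3.65
tcp_pos: [0.6073, -0.1121, 0.085]
ee_rot: [[-0.281, -0.96, 0.0], [-0.96, 0.281, -0.0], [0.0, -0.0, -1.0]]
wrist_force: [-0.9, -0.9, 2.6]
gripper_width: 0.005
```

Call:
{"fn": "play_rows", "kwargs": {"commands": [[[0, 0, -0.001, 0, 0, 0, 1], [0, 0, -0.001, 0, 0, 0, 1], [0, 0, -0.001, 0, 0, 0, 1]]]}}

```text
time_s: 3.95
tcp_pos: [0.6073, -0.1122, 0.0843]
ee_rot: [[-0.281, -0.96, 0.0], [-0.96, 0.281, -0.0], [0.0, -0.0, -1.0]]
wrist_force: [-1.9, 0.3, 6.9]
gripper_width: 0.005
```

Plate 1 is blocked: 6.9 N at 0.7 mm. I'll ease off slightly and slide.

Call:
{"fn": "play_rows", "kwargs": {"commands": [[[0.0023, 0.0077, 0.0005, 0, 0, 0, 1], [0.0045, 0.0154, 0.0005, 0, 0, 0, 1], [0.0079, 0.0269, 0.0005, 0, 0, 0, 1], [0.0113, 0.0384, 0.0005, 0, 0, 0, 1], [0.0113, 0.0384, 0.0005, 0, 0, 0, 1]]]}}

```text
time_s: 4.45
tcp_pos: [0.6197, -0.072, 0.0845]
ee_rot: [[-0.279, -0.96, 0.002], [-0.96, 0.279, 0.0], [-0.001, -0.002, -1.0]]
wrist_force: [-0.4, 0.8, 4.5]
gripper_width: 0.008
```

Call:
{"fn": "play_rows", "kwargs": {"commands": [[[0, 0, 0, 0, 0, 0, 1], [0, 0, 0, 0, 0, 0, 1], [0, 0, 0, 0, 0, 0, 1]]]}}

```text
time_s: 4.75
tcp_pos: [0.6197, -0.0721, 0.0845]
ee_rot: [[-0.28, -0.96, 0.002], [-0.96, 0.28, 0.001], [-0.002, -0.002, -1.0]]
wrist_force: [-1.0, 1.1, 5.6]
gripper_width: 0.006
```

Plate 2 is blocked as well, at about 5 N. Next plate.

Call:
{"fn": "play_rows", "kwargs": {"commands": [[[0.0028, 0.0096, 0, 0, 0, 0, 1], [0.0056, 0.0192, 0, 0, 0, 0, 1], [0.0085, 0.0288, 0, 0, 0, 0, 1], [0.0113, 0.0384, 0, 0, 0, 0, 1], [0.0113, 0.0384, 0, 0, 0, 0, 1]]]}}

```text
time_s: 5.25
tcp_pos: [0.6307, -0.0337, 0.0844]
ee_rot: [[-0.28, -0.96, 0.001], [-0.96, 0.28, 0.0], [-0.0, -0.001, -1.0]]
wrist_force: [-0.6, -0.4, 6.0]
gripper_width: 0.002
```

Call:
{"fn": "play_rows", "kwargs": {"commands": [[[0, 0, 0, 0, 0, 0, 1], [0, 0, 0, 0, 0, 0, 1], [0, 0, 0, 0, 0, 0, 1]]]}}

```text
time_s: 5.55
tcp_pos: [0.6308, -0.0338, 0.0845]
ee_rot: [[-0.28, -0.96, 0.002], [-0.96, 0.28, 0.001], [-0.001, -0.002, -1.0]]
wrist_force: [-0.4, 1.1, 4.7]
gripper_width: 0.006
```

Plate 3 is blocked too. On to plate 4.

Call:
{"fn": "play_rows", "kwargs": {"commands": [[[0.0028, 0.0096, 0, 0, 0, 0, 1], [0.0056, 0.0192, 0, 0, 0, 0, 1], [0.0085, 0.0288, 0, 0, 0, 0, 1], [0.0113, 0.0384, 0, 0, 0, 0, 1], [0.0113, 0.0384, 0, 0, 0, 0, 1]]]}}

```text
time_s: 6.05
tcp_pos: [0.6419, 0.0047, 0.0845]
ee_rot: [[-0.28, -0.96, 0.001], [-0.96, 0.28, 0.0], [-0.0, -0.001, -1.0]]
wrist_force: [-1.7, 0.1, 5.6]
gripper_width: 0.005
```

Call:
{"fn": "play_rows", "kwargs": {"commands": [[[0, 0, 0, 0, 0, 0, 1], [0, 0, 0, 0, 0, 0, 1], [0, 0, 0, 0, 0, 0, 1]]]}}

```text
time_s: 6.35
tcp_pos: [0.6419, 0.0046, 0.0845]
ee_rot: [[-0.28, -0.96, 0.002], [-0.96, 0.28, 0.001], [-0.001, -0.001, -1.0]]
wrist_force: [-0.5, -0.4, 5.3]
gripper_width: 0.004
```

Plate 4 is blocked. On to plate 5.

Call:
{"fn": "play_rows", "kwargs": {"commands": [[[0.0028, 0.0096, 0, 0, 0, 0, 1], [0.0056, 0.0192, 0, 0, 0, 0, 1], [0.0085, 0.0288, 0, 0, 0, 0, 1], [0.0113, 0.0384, 0, 0, 0, 0, 1], [0.0113, 0.0384, 0, 0, 0, 0, 1]]]}}

```text
time_s: 6.85
tcp_pos: [0.6531, 0.0431, 0.0844]
ee_rot: [[-0.28, -0.96, 0.001], [-0.96, 0.28, 0.0], [-0.0, -0.001, -1.0]]
wrist_force: [-1.4, 0.1, 4.9]
gripper_width: 0.006
```

Call:
{"fn": "play_rows", "kwargs": {"commands": [[[0, 0, 0, 0, 0, 0, 1], [0, 0, 0, 0, 0, 0, 1], [0, 0, 0, 0, 0, 0, 1]]]}}

```text
time_s: 7.15
tcp_pos: [0.6531, 0.043, 0.0845]
ee_rot: [[-0.28, -0.96, 0.002], [-0.96, 0.28, 0.001], [-0.001, -0.001, -1.0]]
wrist_force: [-1.2, -0.4, 6.0]
gripper_width: 0.004
```

Call:
{"fn": "play_rows", "kwargs": {"commands": [[[0.0028, 0.0096, 0, 0, 0, 0, 1], [0.0056, 0.0192, 0, 0, 0, 0, 1], [0.0085, 0.0288, 0, 0, 0, 0, 1], [0.0108, 0.0369, 0, 0, 0, 0, 1], [0.0108, 0.0369, 0, 0, 0, 0, 1]]]}}

```text
time_s: 7.65
tcp_pos: [0.6636, 0.0805, 0.0834]
ee_rot: [[-0.28, -0.96, 0.001], [-0.96, 0.28, 0.001], [-0.001, -0.0, -1.0]]
wrist_force: [0.4, 0.4, 2.2]
gripper_width: 0.002
```

Call:
{"fn": "play_rows", "kwargs": {"commands": [[[0, 0, 0, 0, 0, 0, 1], [0, 0, 0, 0, 0, 0, 1], [0, 0, 0, 0, 0, 0, 1]]]}}

```text
time_s: 7.95
tcp_pos: [0.6633, 0.0785, 0.084]
ee_rot: [[-0.281, -0.96, 0.0], [-0.96, 0.281, 0.0], [-0.0, -0.0, -1.0]]
wrist_force: [0.6, 0.8, 1.4]
gripper_width: 0.002
```

Plate 6 gives way: 1.4 N. Pressing down in steps.

Call:
{"fn": "play_rows", "kwargs": {"commands": [[[0, 0, -0.002, 0, 0, 0, 1], [0, 0, -0.004, 0, 0, 0, 1], [0, 0, -0.006, 0, 0, 0, 1], [0, 0, -0.006, 0, 0, 0, 1], [0, 0, -0.006, 0, 0, 0, 1]]]}}

```text
time_s: 8.45
tcp_pos: [0.6634, 0.0784, 0.0789]
ee_rot: [[-0.281, -0.96, 0.001], [-0.96, 0.281, -0.0], [-0.0, -0.001, -1.0]]
wrist_force: [-0.9, 2.0, 5.7]
gripper_width: 0.006
```

Call:
{"fn": "play_rows", "kwargs": {"commands": [[[0, 0, -0.001, 0, 0, 0, 1], [0, 0, -0.002, 0, 0, 0, 1], [0, 0, -0.003, 0, 0, 0, 1], [0, 0, -0.003, 0, 0, 0, 1], [0, 0, -0.003, 0, 0, 0, 1]]]}}

```text
time_s: 8.95
tcp_pos: [0.6634, 0.0784, 0.077]
ee_rot: [[-0.281, -0.96, 0.001], [-0.96, 0.281, -0.0], [-0.0, -0.001, -1.0]]
wrist_force: [-2.8, 2.3, 9.9]
gripper_width: 0.009
```

Call:
{"fn": "play_rows", "kwargs": {"commands": [[[0, 0, -0.001, 0, 0, 0, 1], [0, 0, -0.002, 0, 0, 0, 1], [0, 0, -0.002, 0, 0, 0, 1], [0, 0, -0.002, 0, 0, 0, 1]]]}}

```text
time_s: 9.35
tcp_pos: [0.6635, 0.0784, 0.0754]
ee_rot: [[-0.281, -0.96, 0.001], [-0.96, 0.281, -0.0], [-0.0, -0.001, -1.0]]
wrist_force: [-3.1, 1.9, 10.4]
gripper_width: 0.008
```

Call:
{"fn": "play_rows", "kwargs": {"commands": [[[0, 0, -0.001, 0, 0, 0, 1], [0, 0, -0.002, 0, 0, 0, 1], [0, 0, -0.002, 0, 0, 0, 1], [0, 0, -0.002, 0, 0, 0, 1]]]}}

```text
time_s: 9.75
tcp_pos: [0.6635, 0.0784, 0.0734]
ee_rot: [[-0.281, -0.96, 0.001], [-0.96, 0.281, -0.0], [-0.0, -0.001, -1.0]]
wrist_force: [-3.6, 2.1, 10.2]
gripper_width: 0.006
```

```bash
cat > hd.py <<'E'
from h import *
ey=np.array([.2823,.9593,0]);ex=np.array([.9593,-.2823,0]);C=np.array([.6978,-.0345,0])
def handle(n):
    c=cap(n);P=cloud(c);q=P-C;X=q@ex;Y=q@ey;Z=P[...,2]
    m=(X<-.11)&(X>-.30)&(abs(Y)<.07)&(Z>.035)&(Z<.065)
    for lo in np.arange(-.26,-.08,.005):
        k=m&(X>=lo)&(X<lo+.005)
        if k.sum()>5: print(n,round(lo*1000),k.sum(),"Y",Y[k].min().round(3),Y[k].max().round(3),"zmed",np.median(Z[k]).round(3))
    return c
E
python3 - <<'E'
from hd import *
handle("top");handle("scene")
E
```

```text
top -190 6 Y -0.04 0.053 zmed 0.048
top -185 68 Y -0.057 0.06 zmed 0.054
top -180 69 Y -0.06 0.058 zmed 0.054
top -175 14 Y -0.055 0.05 zmed 0.052
top -170 10 Y -0.05 0.051 zmed 0.054
top -165 8 Y -0.049 0.051 zmed 0.051
top -160 10 Y -0.05 0.049 zmed 0.053
top -155 9 Y -0.048 0.051 zmed 0.051
top -150 8 Y -0.05 0.048 zmed 0.054
top -145 10 Y -0.049 0.05 zmed 0.052
top -140 21 Y -0.065 0.062 zmed 0.053
top -135 27 Y -0.067 0.067 zmed 0.063
top -130 13 Y -0.068 0.057 zmed 0.063
scene -185 32 Y -0.058 0.06 zmed 0.054
scene -180 84 Y -0.059 0.059 zmed 0.054
scene -175 50 Y -0.056 0.056 zmed 0.053
scene -170 8 Y -0.051 0.047 zmed 0.053
scene -165 8 Y -0.051 0.049 zmed 0.053
scene -160 6 Y -0.049 0.048 zmed 0.053
scene -155 9 Y -0.049 0.05 zmed 0.054
scene -150 6 Y -0.05 0.049 zmed 0.053
scene -130 145 Y -0.07 0.069 zmed 0.052
scene -125 198 Y -0.069 0.068 zmed 0.05
```

The tray has sprung out: both views put the bar at case x ≈ -0.180, with its top at 0.0545 (axis about 0.049). I'll lift clear, part-open the fingers and move above the handle.

Call:
{"fn": "play_rows", "kwargs": {"commands": [[[0, 0, 0.01, 0, 0, 0, 1], [0, 0, 0.03, 0, 0, 0, 1], [0, 0, 0.06, 0, 0, 0, 1], [0, 0, 0.06, 0, 0, 0, 0.54]]]}}

```text
time_s: 10.25
tcp_pos: [0.6656, 0.0783, 0.1352]
ee_rot: [[-0.281, -0.96, 0.007], [-0.96, 0.281, 0.001], [-0.003, -0.007, -1.0]]
wrist_force: [-0.6, -0.0, 0.9]
gripper_width: 0.039
```

Call:
{"fn": "play_rows", "kwargs": {"commands": [[[-0.034, -0.015, 0, 0, 0, 0, 0.54], [-0.069, -0.031, 0, 0, 0, 0, 0.54], [-0.104, -0.046, 0, 0, 0, 0, 0.54], [-0.138, -0.062, 0, 0, 0, 0, 0.54], [-0.138, -0.062, 0, 0, 0, 0, 0.54]]]}}

```text
time_s: 10.75
tcp_pos: [0.5195, 0.014, 0.1298]
ee_rot: [[-0.284, -0.959, -0.006], [-0.959, 0.284, -0.001], [0.003, 0.006, -1.0]]
wrist_force: [0.1, -0.9, 0.2]
gripper_width: 0.424
```

Call:
{"fn": "play_rows", "kwargs": {"commands": [[[0, 0, -0.02, 0, 0, 0, 0.54], [0, 0, -0.04, 0, 0, 0, 0.54], [0, 0, -0.05, 0, 0, 0, 0.54], [0, 0, -0.05, 0, 0, 0, 0.54], [0, 0, -0.05, 0, 0, 0, 0.54]]]}}

```text
time_s: 11.25
tcp_pos: [0.5258, 0.0164, 0.0811]
ee_rot: [[-0.281, -0.96, 0.0], [-0.96, 0.281, -0.0], [0.0, -0.0, -1.0]]
wrist_force: [0.2, -0.4, -0.4]
gripper_width: 0.462
```

Run:
```python
from hd import *
s=r.sense();print(s["tcp_pos"],s["wrist_force"],s["gripper_width"],(s["tcp_pos"]-C)@ex,(s["tcp_pos"]-C)@ey)
c=handle("scene");cap("wrist","w2.png")
k=proj(c,s["tcp_pos"])[0].astype(int)
cv2.imwrite("pics/w3.png",np.hstack([cv2.resize(cv2.imread("pics/w2.png"),(400,300)),cv2.resize(c["image"][k[1]-75:k[1]+75,k[0]-100:k[0]+100,::-1],(400,300))]))
```

```text
[0.52580541 0.01643978 0.081077  ] [ 0.20550388 -0.42253061 -0.42880918] 0.4624063493295233 -0.1793747087905677 0.00031245895347298963
scene -185 9 Y -0.059 0.057 zmed 0.052
scene -180 32 Y -0.059 0.059 zmed 0.053
scene -175 36 Y -0.054 0.056 zmed 0.052
scene -170 8 Y -0.051 0.05 zmed 0.052
scene -165 9 Y -0.049 0.049 zmed 0.052
scene -160 8 Y -0.049 0.048 zmed 0.052
scene -155 7 Y -0.049 0.05 zmed 0.053
scene -150 7 Y -0.05 0.05 zmed 0.053
scene -130 163 Y -0.069 0.069 zmed 0.051
scene -125 179 Y -0.07 0.068 zmed 0.05
```

View pics/w3.png

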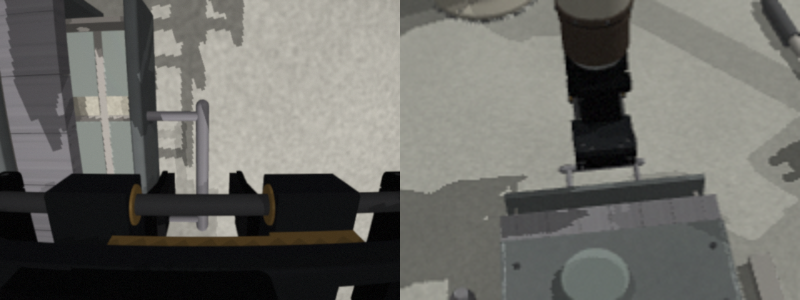

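The picture shows the bar at wrist-view x≈203 of 400, midway between the fingers at 168 and 238, and the tray visibly out. I'll lower over the bar and close.

Call:
{"fn": "play_rows", "kwargs": {"commands": [[[0, 0, -0.015, 0, 0, 0, 0.54], [0, 0, -0.03, 0, 0, 0, 0.54], [0, 0, -0.047, 0, 0, 0, 0.54], [0, 0, -0.047, 0, 0, 0, 0.54], [0, 0, -0.047, 0, 0, 0, 0.54]]]}}

```text
time_s: 11.85
tcp_pos: [0.5259, 0.0165, 0.0347]
ee_rot: [[-0.281, -0.96, 0.001], [-0.96, 0.281, -0.0], [-0.0, -0.001, -1.0]]
wrist_force: [0.3, -0.2, 0.3]
gripper_width: 0.46
```

Call:
{"fn": "play_rows", "kwargs": {"commands": [[[0, 0, 0, 0, 0, 0, 0.7], [0, 0, 0, 0, 0, 0, 0.8], [0, 0, 0, 0, 0, 0, 0.95], [0, 0, 0, 0, 0, 0, 1], [0, 0, 0, 0, 0, 0, 1]]]}}

```text
time_s: 12.35
tcp_pos: [0.5255, 0.0164, 0.0343]
ee_rot: [[-0.281, -0.96, 0.001], [-0.96, 0.281, 0.0], [-0.0, -0.001, -1.0]]
wrist_force: [-1.1, -0.7, 1.0]
gripper_width: 0.112
```

Call:
{"fn": "play_rows", "kwargs": {"commands": [[[-0.0058, 0.0017, 0, 0, 0, 0, 1], [-0.0115, 0.0034, 0, 0, 0, 0, 1], [-0.0192, 0.0056, 0, 0, 0, 0, 1], [-0.0269, 0.0079, 0, 0, 0, 0, 1], [-0.0326, 0.0096, 0, 0, 0, 0, 1]]]}}

```text
time_s: 12.85
tcp_pos: [0.492, 0.0263, 0.0343]
ee_rot: [[-0.281, -0.96, 0.0], [-0.96, 0.281, 0.0], [-0.0, -0.0, -1.0]]
wrist_force: [1.1, -1.4, 2.7]
gripper_width: 0.118
```

Call:
{"fn": "play_rows", "kwargs": {"commands": [[[-0.0019, 0.0006, 0, 0, 0, 0, 1], [-0.0038, 0.0011, 0, 0, 0, 0, 1], [-0.0038, 0.0011, 0, 0, 0, 0, 1]]]}}

```text
time_s: 13.15
tcp_pos: [0.4886, 0.0273, 0.0343]
ee_rot: [[-0.281, -0.96, -0.0], [-0.96, 0.281, 0.0], [0.0, 0.0, -1.0]]
wrist_force: [-1.0, 0.6, 5.2]
gripper_width: 0.111
```

Run:
```python
from hd import *
s=r.sense();print(s["tcp_pos"],s["wrist_force"],s["gripper_width"],(s["tcp_pos"]-C)@ex)
handle("scene")
```

```text
[0.48861558 0.02727454 0.03426618] [-1.04929833  0.55782446  5.20950503] 0.11149818132633825 -0.21810956171551127
scene -220 23 Y -0.059 0.059 zmed 0.054
scene -215 19 Y -0.059 0.056 zmed 0.053
scene -200 6 Y -0.049 0.05 zmed 0.053
scene -190 6 Y -0.049 0.049 zmed 0.054
scene -170 49 Y -0.07 0.069 zmed 0.051
scene -165 283 Y -0.069 0.069 zmed 0.05
```

The tray follows. I'll pull in small steps until the end stop shows in the force.

Call:
{"fn": "play_rows", "kwargs": {"commands": [[[-0.0019, 0.0006, 0, 0, 0, 0, 1], [-0.0038, 0.0011, 0, 0, 0, 0, 1], [-0.0038, 0.0011, 0, 0, 0, 0, 1]]]}}

```text
time_s: 13.5
tcp_pos: [0.4852, 0.0283, 0.0343]
ee_rot: [[-0.281, -0.96, 0.001], [-0.96, 0.281, 0.0], [-0.0, -0.0, -1.0]]
wrist_force: [1.2, 0.1, 5.5]
gripper_width: 0.116
```

Call:
{"fn": "play_rows", "kwargs": {"commands": [[[-0.0019, 0.0006, 0, 0, 0, 0, 1], [-0.0029, 0.0008, 0, 0, 0, 0, 1], [-0.0029, 0.0008, 0, 0, 0, 0, 1]]]}}

```text
time_s: 13.8
tcp_pos: [0.4823, 0.0292, 0.0343]
ee_rot: [[-0.281, -0.96, 0.001], [-0.96, 0.281, 0.0], [-0.0, -0.001, -1.0]]
wrist_force: [0.4, -0.0, 6.4]
gripper_width: 0.114
```

Call:
{"fn": "play_rows", "kwargs": {"commands": [[[-0.0019, 0.0006, 0, 0, 0, 0, 1], [-0.0029, 0.0008, 0, 0, 0, 0, 1], [-0.0029, 0.0008, 0, 0, 0, 0, 1]]]}}

```text
time_s: 14.1
tcp_pos: [0.4795, 0.03, 0.0343]
ee_rot: [[-0.281, -0.96, 0.001], [-0.96, 0.281, 0.0], [-0.001, -0.001, -1.0]]
wrist_force: [0.5, -0.1, 4.9]
gripper_width: 0.119
```

Call:
{"fn": "play_rows", "kwargs": {"commands": [[[-0.0019, 0.0006, 0, 0, 0, 0, 1], [-0.0029, 0.0008, 0, 0, 0, 0, 1], [-0.0029, 0.0008, 0, 0, 0, 0, 1]]]}}

```text
time_s: 14.4
tcp_pos: [0.4766, 0.0308, 0.0343]
ee_rot: [[-0.281, -0.96, 0.001], [-0.96, 0.281, 0.0], [-0.001, -0.001, -1.0]]
wrist_force: [-0.0, -0.5, 5.3]
gripper_width: 0.116
```

Call:
{"fn": "play_rows", "kwargs": {"commands": [[[-0.0019, 0.0006, 0, 0, 0, 0, 1], [-0.0029, 0.0008, 0, 0, 0, 0, 1], [-0.0029, 0.0008, 0, 0, 0, 0, 1]]]}}

```text
time_s: 14.7
tcp_pos: [0.4761, 0.0311, 0.0343]
ee_rot: [[-0.28, -0.96, 0.005], [-0.96, 0.28, 0.0], [-0.002, -0.005, -1.0]]
wrist_force: [8.1, -7.1, -0.8]
gripper_width: 0.115
```

Run:
```python
from hd import *
import pickle
def bar(c):
    P=cloud(c);q=P-C;X=q@ex;Y=q@ey;Z=P[...,2]
    m=(X<-.115)&(X>-.26)&(abs(abs(Y)-.055)<.005)&(Z>.04)&(Z<.062)
    m2=(X<-.085)&(X>-.26)&(abs(Y)<.13)&(abs(Y)>.065)&(Z>.06)&(Z<.075)
    return np.percentile(X[m],[0,25,50,75,100]).round(4),m.sum(),"panel",np.percentile(X[m2],[5,50,95]).round(3) if m2.any() else 0
for c in pickle.load(open("c.pkl","rb")): print("before",bar(c))
for n in("top","scene"): print("now",n,bar(cap(n)))
s=r.sense();print((s["tcp_pos"]-C)@ex,s["wrist_force"])
```

```text
before (array([-0.1479, -0.1447, -0.1414, -0.1391, -0.1174]), np.int64(27), 'panel', array([-0.097, -0.093, -0.088]))
before (array([-0.1462, -0.14  , -0.1385, -0.1373, -0.1284]), np.int64(29), 'panel', 0)
now top (array([-0.2358, -0.2322, -0.2292, -0.2036, -0.1869]), np.int64(14), 'panel', array([-0.186, -0.182, -0.177]))
now scene (array([-0.2383, -0.2268, -0.1787, -0.177 , -0.1734]), np.int64(68), 'panel', array([-0.186, -0.179, -0.175]))
-0.2312139170910961 [ 7.67132045 -8.00741177 -0.93717656]
```

The stop is reached: the force rises to 11 N, and the panel has moved about 89 mm. I'll relax the pull, release and lift.

Call:
{"fn": "play_rows", "kwargs": {"commands": [[[0.0024, -0.0007, 0, 0, 0, 0, 1], [0.0024, -0.0007, 0, 0, 0, 0, 0.54], [0.0024, -0.0007, 0, 0, 0, 0, 0.54], [0.0024, -0.0007, 0, 0, 0, 0, 0.54], [0.0024, -0.0007, 0, 0, 0, 0, 0.54]]]}}

```text
time_s: 15.3
tcp_pos: [0.4751, 0.0306, 0.0336]
ee_rot: [[-0.281, -0.96, -0.001], [-0.96, 0.281, -0.0], [0.001, 0.001, -1.0]]
wrist_force: [-0.3, 0.3, -0.4]
gripper_width: 0.389
```

Call:
{"fn": "play_rows", "kwargs": {"commands": [[[0, 0, 0, 0, 0, 0, 0.54], [0, 0, 0.015, 0, 0, 0, 0.54], [0, 0, 0.045, 0, 0, 0, 0.54], [0, 0, 0.08, 0, 0, 0, 0.54], [0, 0, 0.12, 0, 0, 0, 0.54]]]}}

```text
time_s: 15.8
tcp_pos: [0.4748, 0.0304, 0.1545]
ee_rot: [[-0.281, -0.96, -0.003], [-0.96, 0.281, -0.001], [0.002, 0.002, -1.0]]
wrist_force: [1.9, 1.8, -1.0]
gripper_width: 0.458
```

Call:
{"fn": "play_rows", "kwargs": {"commands": [[[-0.02, 0, 0.03, 0, 0, 0, 0.54], [-0.05, 0, 0.05, 0, 0, 0, 0.54], [-0.05, 0, 0.05, 0, 0, 0, 0.54], [-0.05, 0, 0.05, 0, 0, 0, 0.54]]]}}

```text
time_s: 16.2
tcp_pos: [0.4256, 0.0308, 0.2045]
ee_rot: [[-0.281, -0.96, 0.002], [-0.96, 0.281, 0.001], [-0.001, -0.001, -1.0]]
wrist_force: [-0.7, -0.1, -0.4]
gripper_width: 0.462
```

Run:
```python
from hd import *
def panel(c):
    P=cloud(c);q=P-C;X=q@ex;Y=q@ey;Z=P[...,2]
    m2=(X<-.085)&(X>-.26)&(abs(Y)<.13)&(abs(Y)>.065)&(Z>.06)&(Z<.075)
    st=(abs(X+.063)<.012)&(abs(Y-.1)<.012)&(Z>.05)&(Z<.1); s5=(abs(X+.063)<.012)&(abs(Y-.06)<.012)&(Z>.05)&(Z<.1)
    print("panel",np.percentile(X[m2],[5,50,95]).round(3),"plate6 z",np.median(Z[st]).round(4),"plate5 z",np.median(Z[s5]).round(4))
panel(cap("top","end_t.png"));panel(cap("scene","end.png"))
s=r.sense();print(s["tcp_pos"],s["wrist_force"],s["time_s"],s["gripper_width"])
```

```text
panel [-0.186 -0.181 -0.177] plate6 z 0.0834 plate5 z 0.084
panel [-0.185 -0.178 -0.175] plate6 z 0.0852 plate5 z 0.0851
[0.42585839 0.0306862  0.20332074] [-0.85684388  0.10309795 -0.00673881] 16.3 0.4619152267394664
```

View pics/end.png

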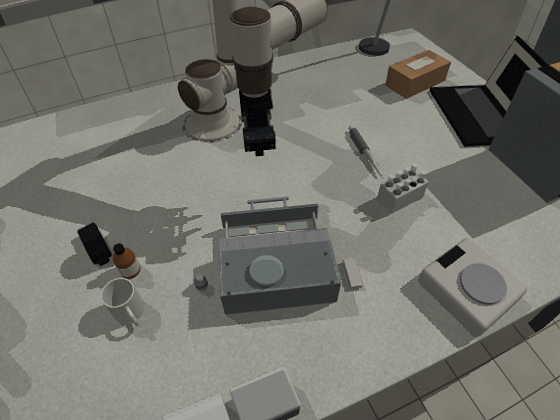

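The tray is fully out, with its handle at (268,201) and panel at (270,215). The gripper is clear at (260,140), and the dish, lens, mailer and the other bystanders look unmoved. Plate 6 is flush again, so I'm handing in.

```bash
python3 -c "
from station import r
print(r.finish_job())"
```

```text
the job is handed in; nothing more can be done
None
```

The slide case is open, with the tray drawn fully out and released. I handed the job in at 16.3 s of the 72 s allowed; no verdict was reported.

- **Finding the catch:** I slid the shut fingertips along the strip at about 5 N. Plates 1 to 5 (from the -y end) were blocked. Plate 6, at y = +100 mm, gave way at 1.4 N.
- **Releasing the tray:** I pressed plate 6 down with readings of at most about 10.4 N vertically (11 N in all), and the tray sprang out about 45 mm.
- **Drawing it out:** I gripped the handle bar and pulled until the force rose to about 11 N at the end stop, then relaxed the pull, opened the fingers and lifted clear.

**Last checks:**
- **Tray:** before the pull was relaxed, the panel had moved about 89 mm from shut. After release it read 88 mm in the top view (-93 to -181 mm). The scene view agrees to about 3 mm on where it ended up.
- **Catch:** plate 6 is level with plate 5 in both views, so the catch has sprung back.
- **Robot:** the wrist force is about zero and the gripper is clear of everything.
- **Bystanders:** they look unmoved in the final picture, but I did not measure their positions.

During the pull the wrist showed an unexplained vertical force of about 5 N. It was gone once the tray reached the stop.

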